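# Take the hot pot off the hotplate and make the plate safe

### The arm

A 7-joint arm with a two-finger parallel gripper is mounted at the origin on the work surface. World frame = base frame: x ahead of the robot, y to its left, z up, the work surface at z = 0. Lengths are in mm, angles in rad, forces in N, time in s.
With the tool pointing down it reaches from about 350 to 900 mm from the base axis. Payload 8.1 kg.
Tool frame: the origin (TCP) lies midway between the tips of the shut fingers; the grasp point (between the pads) lies 19 mm behind it (manip.pinch_z is the distance from the TCP to the grasp point, in mm); z points along the fingers, y is the line along which they close (so a half turn about z gives the same grasp; the last joint's range is limited). The gripper opens to 85 mm and grips with 20 to 120 N. Pads are 22 mm wide; open, the fingers measure 114 mm over their backs; the gripper's body (76 mm by 85 mm) begins 54 mm behind the grasp point. The pads swing forward as they close: fully open they stand 13 mm farther back than shut.
Start: joints at [-1.413, 0.434, 0.025, 1.573, -0.012, 1.134, -0.075], TCP at [161.185, 603.871, 231.323] pointing down, gripper open.
Joint ranges: [-2.62, 2.62], [-0.44, 2.09], [-1.27, 1.32], [0.08, 2.57], [-1.32, 4.46], [0.12, 2], [-2.74, 2.74]. Speed limits (rad/s): [2.22, 2.22, 3.01, 3.01, 3.14, 3.14, 3.14].

### API

Orientations are given as a rotation vector (axis times angle).
In Python, from workcell import telemetry, vision, finish_job, manip gives the robot as it stands.
- The arm moves only by the tool carry_out, never from a script. Its argument "targets" is a list of rows, each a list of 5 numbers: the closure, from -1 (fully open) to 1 (shut), then the shift along the tool's x, y, z scaled (see below), then the turn about the tool's z scaled (see below). A call has 1 to 12 rows; each row shifts and turns the commanded pose from where the row before left it, along the tool's axes as they then stand; what a row does not reach is not made up. The controller multiplies each number of a shift by 5 cm and each number of a turn by 8 degrees. A row lasts 1/10 s, in which the tool goes at most 50 mm and 8.59 degrees, less where a joint would pass 70% of its speed; a pose out of reach is approached as far as the arm can. A call with a number of a shift or a turn outside -1 to 1 is refused whole. A call with a gripper value outside its range is refused whole. The fingers move at their own pace and stop on an object; the grip force is fixed at half the most. Time passes only in rows, so rows that do not move let the fingers close. It gives the time, the measured TCP pose, the force, the opening and the grip force at its end, in the units of the state.
- telemetry.sense(): the state, without advancing time (a new reading comes with each control period).
- vision.camera(name): name is "scene" or "top" or "wrist"; returns the picture (480x640x3 uint8, blue, green, red); there is no depth.
- vision.camera_params(name): a dict with "vertical_fov" (degrees; the focal length in pixels is half the picture's height over the tangent of half this angle, whatever the lens; pixels are square), "cx", "cy" (the principal point, pixels), "position" and "attitude" of the camera in the world; the wrist camera has in their place "tool_from_camera" (4x4, takes a point from camera to tool coordinates, whose origin is the TCP and whose axes are the flange's). Camera axes: x right, y up, looking along -z (the intrinsics and any distortion apply to the point x, -y, -z); pixel columns grow to the right and rows downward; lengths in mm; the calibration is good to about 2 mm. A picture is of the moment at which its call begins: read the wrist's pose just before it. camera_params takes no time and is no camera call.
- finish_job(): hands the job in; it is judged then, once.
Trained networks look in the newest picture that a camera, given by its name, has taken for a name from the list of things; names that differ only in an ending like _2 or _b are one class to them, and where a whole thing is asked for, a point or a joint stands for the part that bears it (a point fixed in the world has none). Each returns a list of dicts, best first, with "score" (0 to 1); they miss things now and then, are a little off and sometimes report something else, mostly with a low value. They report only what shows in the picture. A call takes as long as a camera call.
- vision.silhouettes(thing, camera): "pixels" (480x640 bool, what is visible of it) and "centre" ([column, row] in pixels, amid what is visible of it).
The state is a dict: "t": time; "joint_positions": joint angles; "qvel": joint speeds; "tau": joint torques, N m; "eef_pos": TCP position; "tool_rot": TCP orientation; "ft_force": force on the tool from outside, world axes, zero at the start; "torque": the same for the moment, N m; "finger_gap": finger opening in mm; "finger_force": force on a finger pad.
Only numpy, scipy, OpenCV 4.12 (cv2) and the standard library are available. Lean on these libraries where they do the work, as an engineer would, in place of code of your own. Each camera call takes 0.05 s, during which the arm holds its last target. There are 200 camera calls.

### The job

Shut down the hotplate: first push its toggle switch over, away from the robot, as far as it goes. Then lift the lidded pot off the plate by its arched handle, keep it upright, and set it down gently, without dropping it, with its whole base on the round cork mat and let go. Last, swing the round steel guard fully home over the bare plate; leave the meter, the bottle and the flask where they stand.

Things in the scene. Friction and masses are not known exactly. Their poses are not given: they have to be found in the camera images.
- heater: Fixed blue hotplate, 75 mm high. Origin on the bench under the centre of its white plate (140 mm diameter, top at z = 90 mm); x points away from its control front, y left, z up. Casing: x -190 to +100, y -130 to +130 mm. The switch's axis lies along y through x = -140, y = -100, z = 97 mm; the guard's hinge axis is vertical through x = 0, y = +115 mm.
- switch (a joint): Toggle switch lever, rad: near 0 (0 to 0.2 at the start) it leans to the heater's -x (towards the robot, on); 1.0 is its far stop, leaning to the heater's +x (off); upright at 0.5. It stays where it is left; about 1 N at the ball moves it. From its axis to the ball's centre is 65 mm (ball top 167 mm above the bench at either end, 175 mm upright).
- switch_tip (a point): Centre of the black ball (26 mm diameter) at the end of the 10 mm thick switch lever.
- guard (a joint): Angle of the guard, rad: 0 is its stop, fully home over the plate; it grows as it swings away to the heater's front left (1.5 to 1.65 at the start). From the hinge axis the disc's centre lies 115 mm away along (-sin q, -cos q) of the heater's x, y. About 1 N at the post moves it; it stays where left. The pot blocks it while on the plate.
- guard_post (a point): Centre of the top (z = 151 mm) of the guard's upright black round post, 22 mm diameter, 45 mm tall, on the centre of the flat steel guard disc (130 mm diameter, 4 mm thick, top face at z = 106 mm). Push or pinch it to swing the guard.
- pot: Loose lidded steel pot, about 0.6 kg, on the white plate. Origin at the centre of its underside, z up. Body 104 mm diameter (base 100), lid 109 mm diameter, its top at z = 90 mm. The rigid arched handle, a 12 mm round bar, stands in the pot's y-z plane: feet at y = +-56 mm, level top from y = -32 to +32 mm with centre line at z = 150 mm. Yaw varies.
- pot_grip (a point): Middle of the level top of the pot's handle, on the pot's axis, 150 mm above its underside. The bar runs along the pot's y axis: pinch it along the pot's x axis.
- mat: Fixed round cork mat, 160 mm diameter, 12 mm thick, on the bench to the left or the right of the hotplate. Origin at the centre of its underside.
- meter: Bystander: white hand-held meter with dark screen, 190 x 85 x 36 mm, lying on the other side of the hotplate from the mat. Origin at the centre of its underside, length along its x.
- wash_bottle: Bystander: white plastic bottle, 68 mm diameter, 190 mm tall, standing behind the work at the left. Origin at the centre of its underside.
- flask: Bystander: brown glass conical flask, 90 mm base diameter, 120 mm tall, standing behind the work at the right. Origin at the centre of its underside.

How it is judged (in metres and radians):
On the way, in this order (a step that is already met when the one before it is completed fails the run):
1. the switch is pushed over to its far stop while the pot stands on the plate (value of joint switch above 0.85 rad and z of pot in the frame of heater below 0.096 m), for 0.1 s.
2. the pot is lifted clear of the plate (z of pot in the frame of heater above 0.11 m), for 0.2 s.
3. the pot stands upright on the cork mat, let go (z of pot in the frame of mat between 0.008 and 0.017 m and horizontal distance between pot and mat below 0.03 m and angle between pot's own z axis and vertical below 0.1 rad and contact force between the fingers and pot below 0.2 N), for 0.3 s.
4. the guard is swung fully home over the plate (value of joint guard below 0.1 rad), for 0.2 s.
At the end, for the whole second after the job is handed in: The pot stands upright (within 0.1 rad), at rest and released on the cork mat, its axis within 30 mm of the mat's centre; the switch is over at its far stop (above 0.85 of 1.0 rad); the guard is home over the plate (within 0.1 rad of its stop) (all of step 3 and linear speed of pot below 0.02 m/s and value of joint switch above 0.85 rad and value of joint guard below 0.1 rad and velocity of joint guard below 0.05 rad/s); the robot touches nothing.
It fails at once if the pot is tipped by more than 0.4 rad (angle between pot's own z axis and vertical above 0.4 rad).
It fails at once if the pot is dropped (away from the plate, more than 10 mm above the mat and touched by nothing) (horizontal distance between pot and heater above 0.04 m and z of pot in the frame of mat above 0.022 m and contact force between pot and anything else below 0.02 N).
It fails at once if the pot is banged or pressed on to the mat with more than 50 N (contact force between pot and mat above 50 N).
It fails at once if the meter, the bottle or the flask is moved by more than 30 mm or knocked over (distance of any of meter, wash_bottle, flask from where it was at the start of the episode above 0.03 m or angle between any of meter, wash_bottle, flask's own z axis and vertical above 0.4 rad).
It also fails if it takes over 64 s, if anything falls off the work surface, if the arm or the gripper's body presses on something with over 40 N, if the wrist force passes 120 N, or if a joint passes its speed limit or range.

## Working session

There is one attempt and no reset: what is moved stays moved. The work goes in short steps, Python scripts to look and compute and a tool call to move; the robot and the scene stay as the last step left them, time stands still between calls to the robot, and variables do not carry over. Pictures are saved under pics/ and viewed, at most 12 in all, crops included, and the job is handed in when it is done.

Besides the shell and the picture viewer there is one more tool, called after "Call:" in YAML: its name, and indented under it one key for each argument. carry_out: Moves the arm, as the interface text tells. Its arguments: {"type":"object","properties":{"targets":{"type":"array","items":{"type":"array","items":{"type":"number"}}}},"required":["targets"]}

```bash
mkdir -p pics; ls; cat > h.py <<'E'
import numpy as np, cv2
from workcell import telemetry, vision, manip
from scipy.spatial.transform import Rotation as R
def cam(n):
    p=vision.camera_params(n); f=240/np.tan(np.radians(p["vertical_fov"])/2)
    return p,f
E
python3 - <<'E'
from h import *
s=telemetry.sense(); print({k:np.round(v,3) for k,v in s.items()})
for n in ("scene","top","wrist"):
    print(n,vision.camera_params(n))
    im=vision.camera(n); cv2.imwrite(f"pics/{n}0.png",im)
    for t in ("heater","switch","switch_tip","guard","guard_post","pot","pot_grip","mat","meter","wash_bottle","flask"):
        if n=="wrist": continue
        r=vision.silhouettes(t,n)
        print(t,[(round(float(d["score"]),2),np.round(d["centre"]).tolist(),int(d["pixels"].sum())) for d in r[:2]])
a=cv2.imread("pics/scene0.png");b=cv2.imread("pics/top0.png")
E
```

```text
pics
{'t': np.float64(0.0), 'joint_positions': array([-1.413,  0.435,  0.025,  1.574, -0.012,  1.134, -0.075]), 'qvel': array([-0.002, -0.001,  0.001, -0.001, -0.001,  0.   , -0.001]), 'tau': array([ 0.0000e+00, -6.7049e+01,  1.0250e+00, -3.1619e+01,  1.5000e-02,
        1.3000e-02,  0.0000e+00]), 'eef_pos': array([161.107, 603.354, 230.543]), 'tool_rot': array([-4.090e-01, -3.115e+00,  2.000e-03]), 'ft_force': array([0.226, 0.202, 0.364]), 'torque': array([ 0.038, -0.001,  0.011]), 'finger_force': np.float64(0.0), 'finger_gap': np.float64(85.353)}
scene {'vertical_fov': 54.974783880833186, 'cx': 315.68600724510765, 'cy': 238.7372953541626, 'position': array([1118.66884721, -284.10093375,  836.75159689]), 'attitude': array([0.6516031 , 0.3753056 , 0.99596856])}
heater [(0.9, [284.0, 303.0], 14547)]
switch [(0.6, [218.0, 236.0], 218)]
switch_tip [(0.66, [215.0, 232.0], 228)]
guard [(0.97, [326.0, 223.0], 2090)]
guard_post [(0.81, [326.0, 226.0], 2065)]
pot [(0.66, [297.0, 266.0], 3608)]
pot_grip [(0.79, [293.0, 267.0], 3529)]
mat [(0.95, [139.0, 337.0], 4713), (0.7, [294.0, 268.0], 35
[... 663 characters left out ...]
ip [(0.91, [344.0, 204.0], 2413), (0.35, [333.0, 246.0], 14417)]
mat [(0.82, [476.0, 256.0], 3998), (0.64, [291.0, 262.0], 3259)]
meter [(0.56, [161.0, 287.0], 3428)]
wash_bottle [(0.8, [202.0, 166.0], 1174)]
flask [(0.87, [437.0, 175.0], 1274)]
wrist {'vertical_fov': 60.7875346879265, 'cx': 315.22038969050726, 'cy': 238.53536628234426, 'tool_from_camera': array([[-2.27560455e-04,  9.48749678e-01,  3.16028473e-01,
         8.08917398e+01],
       [ 9.99999861e-01,  3.65899112e-04, -3.78403378e-04,
         1.13283727e+00],
       [-4.74644621e-04,  3.16028343e-01, -9.48749630e-01,
        -1.43150606e+02],
       [ 0.00000000e+00,  0.00000000e+00,  0.00000000e+00,
         1.00000000e+00]])}
```

View pics/scene0.png

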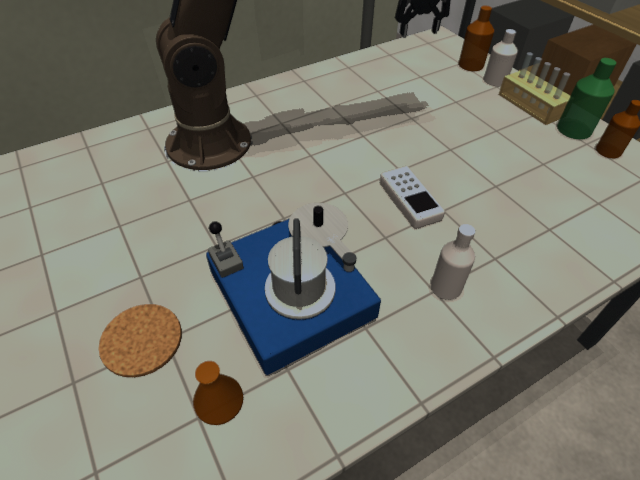

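View pics/top0.png

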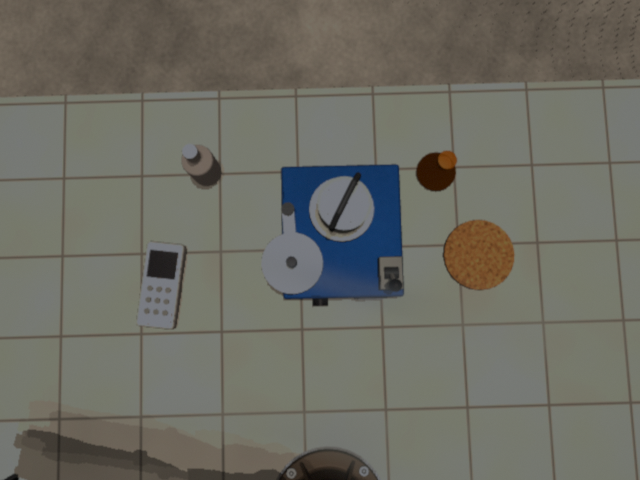

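```bash
cat >> h.py <<'E'
def ray(n,u,v):
    p,f=cam(n); r=R.from_rotvec(p["attitude"])
    return p["position"], r.apply([(u-p["cx"])/f,-(v-p["cy"])/f,-1])
def atz(n,u,v,z):
    o,d=ray(n,u,v); return o+d*(z-o[2])/d[2]
def proj(n,P):
    p,f=cam(n); c=R.from_rotvec(p["attitude"]).inv().apply(np.atleast_2d(P)-p["position"])
    return np.c_[p["cx"]-f*c[:,0]/c[:,2], p["cy"]+f*c[:,1]/c[:,2]]
def tri(obs):
    A=np.zeros((3,3));b=np.zeros(3)
    for o,d in obs:
        d=d/np.linalg.norm(d);M=np.eye(3)-np.outer(d,d);A+=M;b+=M@o
    X=np.linalg.solve(A,b)
    return X,[float(np.linalg.norm(np.cross(X-o,d/np.linalg.norm(d)))) for o,d in obs]
E
python3 - <<'E'
from h import *
print("ball",tri([ray("scene",215,228),ray("top",394.5,285)]))
print("post",tri([ray("scene",319,209),ray("top",291.5,262)]))
print("mat",atz("scene",140.5,339.5,12),atz("top",479,255,12), tri([ray("scene",140.5,339.5),ray("top",479,255)]))
for c in [(281,166),(398,165),(403,297),(284,300)]: print("corner",atz("top",*c,75))
print("handle",atz("top",358,177,170),atz("top",331,229,170))
print("plate sc",atz("scene",300,288,90),"top",atz("top",342,210,90))
for n,u,v in (("meter",161,287),("flask",437,173),("bottle",202,166)): print(n,atz("top",u,v,20))
a=cv2.imread("pics/scene0.png")[190:320,190:390];b=cv2.imread("pics/top0.png")[155:305,250:410]
a=cv2.resize(a,None,fx=2,fy=2,interpolation=3)
a=cv2.resize(cv2.imread("pics/scene0.png")[190:320,190:390],(800,520),interpolation=cv2.INTER_CUBIC)
b=cv2.resize(b,(640,600),interpolation=cv2.INTER_CUBIC)
cv2.imwrite("pics/sc1.png",a);cv2.imwrite("pics/tp1.png",b)
E
```

```text
ball (array([ 476.76664252, -144.238819  ,  156.17763867]), [0.1394590371234027, 0.13945903712338875])
post (array([530.27382109,  62.75521203, 151.3488639 ]), [2.9595317370179828, 2.959531737018065])
mat [ 548.79661091 -357.42836975   12.        ] [ 541.47402687 -359.013502     12.        ] (array([ 542.41962556, -359.748795  ,    3.81293707]), [1.6672115046770477, 1.6672115046770133])
corner [744.79957261  80.63336159  75.        ]
corner [ 739.51030696 -175.3842928    75.        ]
corner [ 452.24661602 -173.00632898   75.        ]
corner [453.20354428  80.90936797  75.        ]
handle [695.05634028 -78.65091222 170.        ] [591.23994414 -20.89589755 170.        ]
plate sc [648.86829663 -46.73329569  90.        ] top [641.25168613 -48.61340521  90.        ]
meter [489.91513056 357.99635324  20.        ]
flask [ 731.13203403 -272.29365182   20.        ]
bottle [763.20190876 264.19266079  20.        ]
```

View pics/sc1.png

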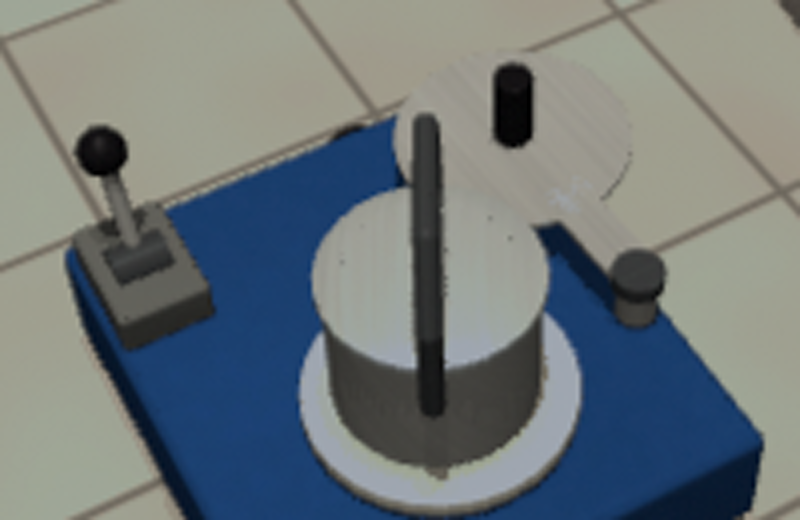

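View pics/tp1.png

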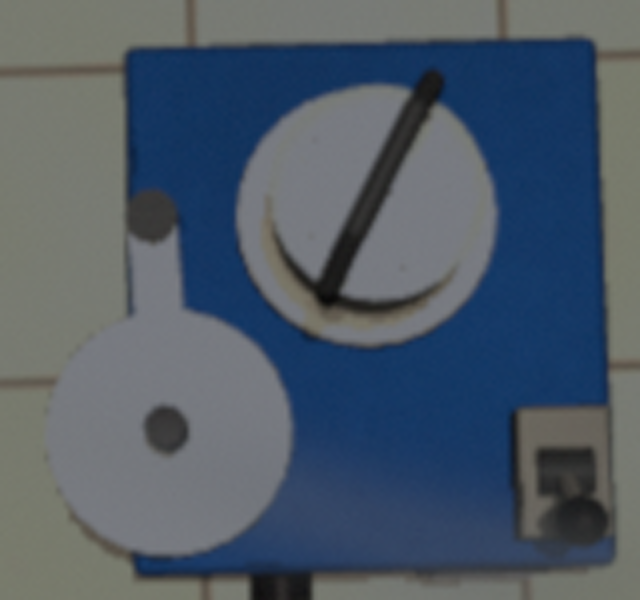

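The pictures show: ball at scene (215,228)/top (395,285), post at (318,209)/(291,262), and the handle running from top (358,177) to (331,229). The mat is at right, top (479,255). The measured heights fit the text: ball 156 and post 151. Heater origin is about (643,-47), yaw about 0, mat about (543,-359). I'll square the tool up and move round in front of the switch.

Call:
carry_out:
  targets:
    - [1,0,0,0,-0.935]
    - [1,0,0,0,-0.935]
    - [1,-0.53,-0.67,0,0]
    - [1,-0.53,-0.67,0,0]
    - [1,-0.53,-0.67,0,0]
    - [1,-0.53,-0.67,0,0]
    - [1,-0.53,-0.67,0,0]
    - [1,-0.53,-0.67,0,0]
    - [1,-0.53,-0.67,0,0]
    - [1,-0.53,-0.67,0,0]
    - [1,-0.53,-0.67,0,0]
    - [1,0,0,0,0]

```text
t: 2.45
eef_pos: [403.7, 296.9, 231.6]
tool_rot: [0.014, 3.14, -0.003]
ft_force: [0.7, -0.4, 0.1]
finger_gap: -0.5
finger_force: 0.0
```

Call:
carry_out:
  targets:
    - [1,-0.04,-0.98,0,0]
    - [1,-0.04,-0.98,0,0]
    - [1,-0.04,-0.98,0,0]
    - [1,-0.04,-0.98,0,0]
    - [1,-0.04,-0.98,0,0]
    - [1,-0.04,-0.98,0,0]
    - [1,-0.04,-0.98,0,0]
    - [1,-0.04,-0.98,0,0]
    - [1,-0.04,-0.98,0,0]
    - [1,0,0,0,0]
    - [1,0,0,0,0]

```text
t: 3.55
eef_pos: [417.8, -139.3, 231.4]
tool_rot: [0.004, 3.141, 0.0]
ft_force: [-0.1, -0.1, 0.2]
finger_gap: -0.6
finger_force: 0.0
```

Call:
carry_out:
  targets:
    - [1,0,-0.1,0.6,0]
    - [1,0,0,0.6,0]
    - [1,0,0,0.58,0]
    - [1,0,0,0,0]
    - [1,-0.4,0,0,0]
    - [1,-0.3,0,0,0]
    - [1,-0.3,0,0,0]
    - [1,-0.2,0,0,0]
    - [1,-0.2,0,0,0]
    - [1,0,0,0,0]

```text
t: 4.55
eef_pos: [489.4, -143.0, 142.9]
tool_rot: [-0.002, 3.14, -0.0]
ft_force: [0.6, -0.5, -0.2]
finger_gap: 0.0
finger_force: 0.0
```

Call:
carry_out:
  targets:
    - [1,-0.2,0,0,0]
    - [1,-0.14,0,0,0]
    - [1,0,0,0,0]
    - [1,0,0,0,0]

```text
t: 4.95
eef_pos: [505.0, -143.6, 142.3]
tool_rot: [-0.0, 3.141, -0.0]
ft_force: [-0.3, -0.3, -0.3]
finger_gap: -0.0
finger_force: 0.0
```

```bash
python3 - <<'E'
from h import *
im=vision.camera("scene"); cv2.imwrite("pics/s2.png",cv2.resize(im[150:350,150:400],(750,600),interpolation=cv2.INTER_CUBIC))
print(telemetry.sense()["eef_pos"],telemetry.sense()["ft_force"])
E
```

```text
[ 504.78424888 -143.67593598  142.29516638] [ 0.40419838 -0.26986429 -0.22202754]
```

View pics/s2.png

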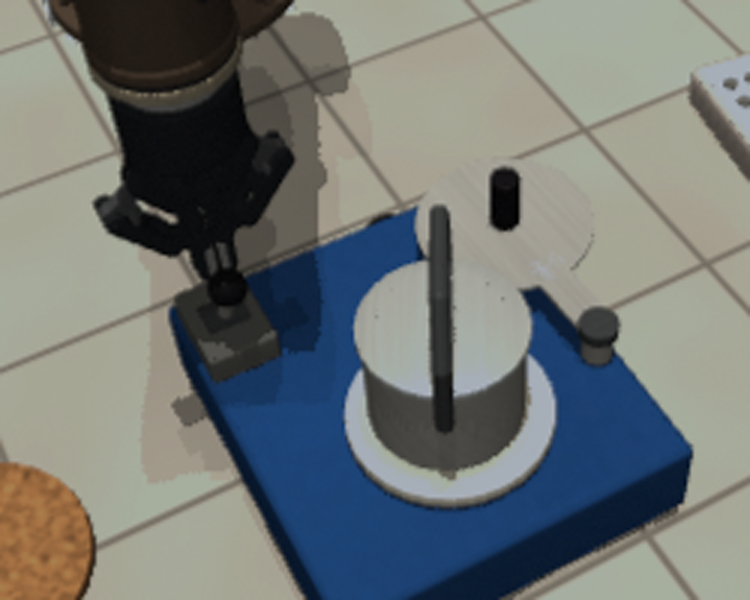

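The lever is over past upright, with the ball at scene (226,246). I'll push on to the stop, watching the force.

Call:
carry_out:
  targets:
    - [1,-0.12,0,0,0]
    - [1,-0.06,0,0,0]
    - [1,0,0,0,0]

```text
t: 5.3
eef_pos: [510.7, -143.8, 141.6]
tool_rot: [-0.001, -3.135, -0.002]
ft_force: [-11.5, 0.6, 6.1]
finger_gap: 0.3
finger_force: 5.8
```

```bash
python3 - <<'E'
from h import *
im=vision.camera("scene")
print(telemetry.sense()["eef_pos"],telemetry.sense()["ft_force"])
r=vision.silhouettes("switch_tip","scene")
print([(d["score"],d["centre"],d["pixels"].sum()) for d in r])
m=(im.max(2)<45)[225:265,212:250]; print("scene shape dark px",[int(x) for x in m.sum(1)])
for q in (.1,.5,.7,.8,.85,.9,1.): print(q,proj("scene",[503+65*np.sin(q-.5),-146,97+65*np.cos(q-.5)]))
E
```

```text
[ 510.72355682 -143.76734692  141.61387526] [-10.83192028   0.52291777   5.54833365]
[(0.59, [225.4, 247.6], np.int64(137))]
scene shape dark px [26, 25, 24, 19, 18, 17, 17, 17, 15, 15, 13, 10, 11, 10, 10, 10, 12, 12, 14, 15, 15, 16, 15, 16, 16, 16, 19, 20, 22, 20, 18, 20, 17, 16, 14, 11, 11, 5, 7, 8]
0.1 [[214.22150179 228.38944244]]
0.5 [[218.66987536 234.84558297]]
0.7 [[221.32117762 239.56792473]]
0.8 [[222.70404218 242.22326424]]
0.85 [[223.40279188 243.61176787]]
0.9 [[224.10366087 245.03551515]]
1.0 [[225.50336426 247.97192761]]
```

The switch is at its stop (11 N, ball image matches q≈1). I'll back off, rise and take a view over the pot.

Call:
carry_out:
  targets:
    - [1,0.5,0,0,0]
    - [0.2,0.1,0,-0.9,0]
    - [-1,0,0,-0.95,0]
    - [-1,0,0,-0.95,0]
    - [-1,0,0,-0.95,0]
    - [-1,-0.75,0.42,0,0]
    - [-1,-0.75,0.42,0,0]
    - [-1,-0.75,0.42,0,0]
    - [-1,0,0,0,0]
    - [-1,0,0,0,0]

```text
t: 6.4
eef_pos: [597.0, -79.8, 329.1]
tool_rot: [0.003, -3.141, 0.001]
ft_force: [-1.2, -0.9, -0.1]
finger_gap: 85.8
finger_force: 0.0
```

```bash
cat >> h.py <<'E'
def wcam(s):
    T=np.array(vision.camera_params("wrist")["tool_from_camera"]); r=R.from_rotvec(s["tool_rot"]).as_matrix()
    return r@T[:3,:3], np.array(s["eef_pos"])+r@T[:3,3]
def wray(s,u,v):
    p,f=cam("wrist"); M,o=wcam(s); return o, M@np.array([(u-p["cx"])/f,-(v-p["cy"])/f,-1])
def wproj(s,P):
    p,f=cam("wrist"); M,o=wcam(s); c=(np.atleast_2d(P)-o)@M
    return np.c_[p["cx"]-f*c[:,0]/c[:,2], p["cy"]+f*c[:,1]/c[:,2]]
E
python3 - <<'E'
from h import *
s=telemetry.sense(); im=vision.camera("wrist"); cv2.imwrite("pics/wA.png",im)
print(s["eef_pos"],s["tool_rot"],wproj(s,[[643,-48,240],[643+28,-48-15.5,240],[643-28,-48+15.5,240]]))
E
```

```text
[597.00482207 -79.83482641 329.09745562] [ 2.74667015e-03 -3.14057331e+00  9.63201544e-04] [[363.51270001 312.14413622]
 [338.30471658 350.09028018]
 [390.48827139 271.5372024 ]]
```

View pics/wA.png

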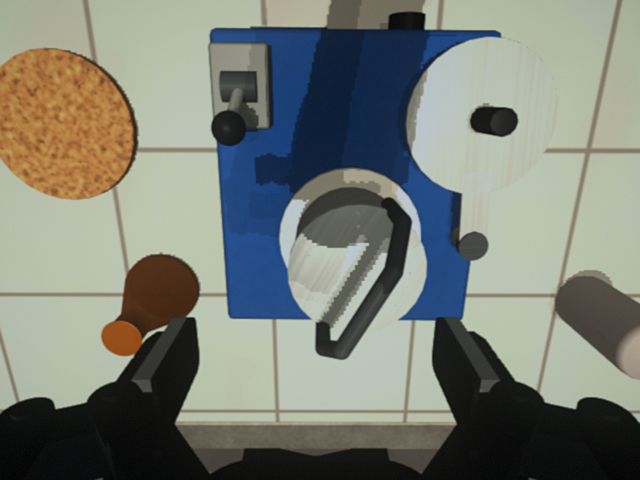

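Wrist view: level bar from about (402,273) to (341,351), ball over at (229,127), mat at left (68,123). I'll turn to the bar and take a second view from above it.

Call:
carry_out:
  targets:
    - [-1,-0.46,0.32,0,0]
    - [-1,-0.46,0.32,0,0]
    - [-1,0,0,0,0.91]
    - [-1,0,0,0,0.91]
    - [-1,0,0,0,0.91]
    - [-1,0,0,0,0.91]
    - [-1,0,0,0,0]
    - [-1,0,0,0,0]

```text
t: 7.25
eef_pos: [641.8, -49.3, 330.3]
tool_rot: [0.785, 3.041, 0.0]
ft_force: [0.3, 0.3, -0.8]
finger_gap: 85.4
finger_force: 0.0
```

```bash
python3 - <<'E'
from h import *
s=telemetry.sense(); im=vision.camera("wrist"); cv2.imwrite("pics/wB.png",im)
print(s["eef_pos"],s["tool_rot"],wproj(s,[[643,-48,240],[643+28,-48-15.5,240],[643-28,-48+15.5,240]]))
sA=dict(eef_pos=[597.0,-79.83,329.1],tool_rot=[2.7467e-3,-3.14057,.000963])
for uv in ((402,273),(341,351)):
    o,d=wray(sA,*uv); print(o+d*(240-o[2])/d[2])
E
```

```text
[641.84485576 -49.28650901 330.25996862] [7.85437036e-01 3.04139915e+00 1.90983907e-04] [[315.86418521 244.52285799]
 [315.84396384 292.56216479]
 [315.88613319 192.3817309 ]]
[615.3260162 -25.1740745 240.       ]
[671.04052982 -61.52570944 240.        ]
```

View pics/wB.png

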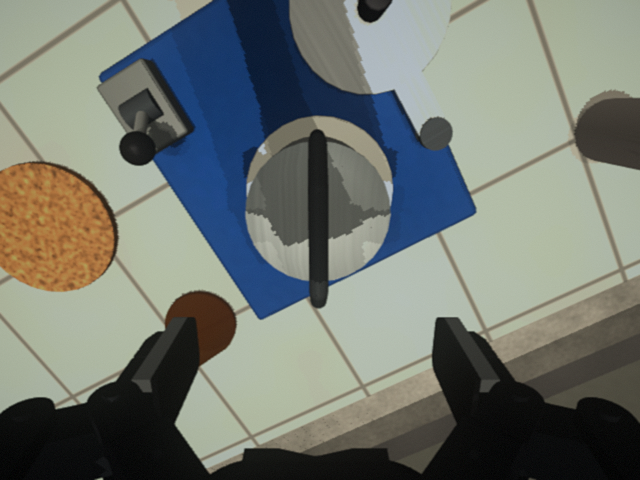

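```bash
python3 - <<'E'
from h import *
c=np.array([643.5,-47,240]);d=np.array([.874,-.485,0])
E=[c+32*d,c-32*d,c]
print("scene",proj("scene",E))
sA=dict(eef_pos=[597.0,-79.83,329.1],tool_rot=[2.7467e-3,-3.14057,.000963])
sB=telemetry.sense()
print("A",wproj(sA,E),"B",wproj(sB,E))
# bar mid: A mid ray vs the vertical plane of view B and scene
im=cv2.imread("pics/wB.png").max(2); 
for v in range(170,300,20):
    u=np.where(im[v,290:345]<60)[0]+290; print("B",v,u.min(),u.max())
im=cv2.imread("pics/wA.png").max(2)
for v in range(265,360,12):
    u=np.where(im[v,310:425]<60)[0]+310; print("A",v,u.min(),u.max())
im=cv2.imread("pics/scene0.png").max(2)
for v in range(220,294,8):
    u=np.where(im[v,285:310]<80)[0]+285; print("S",v,u.min() if len(u) else 0,u.max() if len(u) else 0)
E
```

```text
scene [[295.95070815 249.88241982]
 [296.21301763 222.2213158 ]
 [296.08532632 235.68664197]]
A [[339.47650541 351.55765327]
 [391.73396571 273.29346938]
 [364.72275915 313.7472156 ]] B [[317.22197462 292.50989805]
 [317.49862357 192.35779858]
 [317.35463855 244.48307222]]
B 170 308 327
B 190 308 328
B 210 308 328
B 230 308 328
B 250 310 327
B 270 310 327
B 290 310 326
A 265 386 403
A 277 379 399
A 289 371 391
A 301 363 383
A 313 356 375
A 325 317 367
A 337 316 359
A 349 316 335
S 220 294 298
S 228 293 299
S 236 289 300
S 244 293 299
S 252 293 299
S 260 294 300
S 268 294 300
S 276 294 300
S 284 285 309
S 292 285 309
```

Bar seen in both wrist views and the scene camera agrees with (643.5,-47,240), bar direction aligned. I'll go down and grip.

Call:
carry_out:
  targets:
    - [-1,0,0.04,0.8,0]
    - [-1,0,0,0.8,0]
    - [-1,0,0,0.4,0]
    - [-1,0,0,0.18,0]
    - [-1,0,0,0,0]
    - [1,0,0,0,0]
    - [1,0,0,0,0]
    - [1,0,0,0,0]
    - [1,0,0,0,0]
    - [1,0,0,0,0]
    - [1,0,0,0,0]
    - [1,0,0,0,0]

```text
t: 8.5
eef_pos: [643.2, -47.3, 221.2]
tool_rot: [0.79, 3.04, -0.001]
ft_force: [-2.3, -1.2, 4.7]
finger_gap: 10.3
finger_force: 58.5
```

Call:
carry_out:
  targets:
    - [1,0,0,-0.1,0]
    - [1,0,0,-0.2,0]
    - [1,0,0,-0.3,0]
    - [1,0,0,-0.4,0]
    - [1,0,0,-0.5,0]
    - [1,0,0,-0.4,0]
    - [1,0,0,-0.2,0]
    - [1,0,0,-0.1,0]
    - [1,0,0,0,0]

```text
t: 9.4
eef_pos: [643.2, -46.6, 330.7]
tool_rot: [-0.789, -3.041, -0.0]
ft_force: [-0.7, 0.2, -7.0]
finger_gap: 9.9
finger_force: 58.6
```

```bash
python3 - <<'E'
from h import *
sA=dict(eef_pos=[597.0,-79.83,329.1],tool_rot=[2.7467e-3,-3.14057,.000963])
sB=dict(eef_pos=[641.84,-49.29,330.26],tool_rot=[.78544,3.0414,.00019])
for n,s in (("wA",sA),("wB",sB)):
    im=cv2.imread(f"pics/{n}.png"); h=cv2.cvtColor(im,cv2.COLOR_BGR2HSV)
    m=((h[...,0]<20)&(h[...,1]>90)&(h[...,2]>110)).astype(np.uint8); m=cv2.morphologyEx(m,cv2.MORPH_CLOSE,np.ones((9,9)))
    k,l,st,_=cv2.connectedComponentsWithStats(m); i=1+st[1:,4].argmax()
    # world points of mask pixels at z=12, fit 80 mm circle
    vs,us=np.where(l==i); P=[]
    for u,v in zip(us[::7],vs[::7]):
        o,d=wray(s,u,v); P.append((o+d*(12-o[2])/d[2])[:2])
    (c,r)=cv2.minEnclosingCircle(np.array(P,np.float32)); print(n,st[i],c,r)
for n in ("scene","top"):
    im=cv2.imread(f"pics/{n}0.png"); h=cv2.cvtColor(im,cv2.COLOR_BGR2HSV)
    m=((h[...,0]<20)&(h[...,1]>90)&(h[...,2]>110)).astype(np.uint8); m=cv2.morphologyEx(m,cv2.MORPH_CLOSE,np.ones((5,5)))
    k,l,st,_=cv2.connectedComponentsWithStats(m); i=1+st[1:,4].argmax()
    vs,us=np.where(l==i); P=np.array([atz(n,u,v,12)[:2] for u,v in zip(us[::7],vs[::7])],np.float32)
    print(n,cv2.minEnclosingCircle(P))
s=telemetry.sense(); print(s["eef_pos"],s["ft_force"],s["finger_gap"],s["torque"])
E
```

```text
Traceback (most recent call last):
  File "h.py", line 25, in wray
    p,f=cam("wrist"); M,o=wcam(s); return o, M@np.array([(u-p["cx"])/f,-(v-p["cy"])/f,-1])
                          ~~~~^^^
  File "h.py", line 22, in wcam
    T=np.array(vision.camera_params("wrist")["tool_from_camera"]); r=R.from_rotvec(s["tool_rot"]).as_matrix()
               ~~~~~~~~~~~~~~~~~~~~^^^^^^^^^
ValueError: time passes only in moves, steps and waits
```

```bash
sed -i 's/^def cam(n):/import functools\nCP=functools.lru_cache(None)(vision.camera_params)\n@functools.lru_cache(None)\ndef cam(n):/; s/p=vision.camera_params(n)/p=CP(n)/; s/np.array(vision.camera_params("wrist")/np.array(CP("wrist")/' h.py
python3 - <<'E'
from h import *
s0=telemetry.sense(); vision.camera("wrist")
sA=dict(eef_pos=[597.0,-79.83,329.1],tool_rot=[2.7467e-3,-3.14057,.000963])
sB=dict(eef_pos=[641.84,-49.29,330.26],tool_rot=[.78544,3.0414,.00019])
for n,s in (("wA",sA),("wB",sB),("scene0",0),("top0",0)):
    h=cv2.cvtColor(cv2.imread(f"pics/{n}.png"),cv2.COLOR_BGR2HSV)
    m=((h[...,0]<20)&(h[...,1]>90)&(h[...,2]>110)).astype(np.uint8); m=cv2.morphologyEx(m,cv2.MORPH_CLOSE,np.ones((5,5)))
    k,l,st,_=cv2.connectedComponentsWithStats(m); i=1+st[1:,4].argmax()
    c=max(cv2.findContours((l==i).astype(np.uint8),0,1)[0],key=len)[:,0]
    P=[]
    for u,v in c:
        o,d=wray(s,u,v) if s else ray(n[:-1],u,v); P.append((o+d*(12-o[2])/d[2])[:2])
    print(n,st[i],cv2.minEnclosingCircle(np.array(P,np.float32)))
E
```

```text
wA [    0    48   134   152 16376] ((542.0699462890625, -357.7542419433594), 80.29013061523438)
wB [    0   163   114   129 12026] ((542.1990966796875, -357.5715026855469), 80.32095336914062)
scene0 [  99  304   81   71 4404] ((542.9521484375, -357.29168701171875), 79.48200225830078)
top0 [ 445  220   69   69 3679] ((543.5730590820312, -359.58099365234375), 78.89225769042969)
```

Call:
carry_out:
  targets:
    - [1,-0.04,-0.2,0,0]
    - [1,-0.08,-0.4,0,0]
    - [1,-0.12,-0.6,0,0]
    - [1,-0.14,-0.7,0,0]
    - [1,-0.15,-0.75,0,0]
    - [1,-0.15,-0.75,0,0]
    - [1,-0.15,-0.75,0,0]
    - [1,-0.14,-0.7,0,0]
    - [1,-0.12,-0.6,0,0]
    - [1,-0.09,-0.45,0,0]
    - [1,-0.06,-0.3,0,0]
    - [1,-0.04,-0.22,0,0]

```text
t: 10.65
eef_pos: [542.0, -359.6, 330.2]
tool_rot: [-0.791, -3.039, -0.0]
ft_force: [0.2, 0.1, -6.4]
finger_gap: 10.0
finger_force: 58.5
```

Call:
carry_out:
  targets:
    - [1,0,0,0.1,0]
    - [1,0,0,0.3,0]
    - [1,0,0,0.5,0]
    - [1,0,0,0.6,0]
    - [1,0,0,0.6,0]
    - [1,0,0,0.5,0]
    - [1,0,0,0.4,0]
    - [1,0,0,0.3,0]
    - [1,0,0,0.1,0]
    - [1,0,0,0,0]
    - [1,0,0,0,0]

```text
t: 11.75
eef_pos: [543.8, -358.6, 161.8]
tool_rot: [0.789, 3.039, -0.001]
ft_force: [-0.8, -0.8, -6.3]
finger_gap: 10.0
finger_force: 58.5
```

Call:
carry_out:
  targets:
    - [1,0,0,0.12,0]
    - [1,0,0,0.1,0]
    - [1,0,0,0.06,0]
    - [1,0,0,0.03,0]
    - [1,0,0,0.02,0]
    - [1,0,0,0,0]
    - [1,0,0,0,0]

```text
t: 12.45
eef_pos: [543.1, -358.4, 144.4]
tool_rot: [0.789, 3.041, -0.0]
ft_force: [-0.3, 0.1, -5.9]
finger_gap: 9.6
finger_force: 58.6
```

Call:
carry_out:
  targets:
    - [1,0,0,0.02,0]
    - [1,0,0,0.02,0]
    - [1,0,0,0,0]

```text
t: 12.75
eef_pos: [543.2, -359.1, 143.1]
tool_rot: [0.79, 3.04, -0.001]
ft_force: [-2.1, -0.2, 1.1]
finger_gap: 10.2
finger_force: 59.5
```

The mat now carries the pot (force changed from -6 to +1 N). Releasing.

Call:
carry_out:
  targets:
    - [-1,0,0,0,0]
    - [-1,0,0,0,0]
    - [-1,0,0,0,0]
    - [-1,0,0,0,0]
    - [-1,0,0,0,0]
    - [-1,0,0,0,0]
    - [-1,0,0,-0.3,0]
    - [-1,0,0,-0.6,0]
    - [-1,0,0,-0.8,0]
    - [-1,0,0,-0.8,0]
    - [-1,0,0,0,0]
    - [-1,0,0,0,0]

```text
t: 13.95
eef_pos: [543.5, -358.9, 269.3]
tool_rot: [0.789, 3.038, -0.001]
ft_force: [0.4, 0.1, -0.7]
finger_gap: 85.3
finger_force: 0.0
```

```bash
python3 - <<'E'
from h import *
im=vision.camera("scene"); cv2.imwrite("pics/s3.png",im)
s=telemetry.sense(); print(s["eef_pos"],s["ft_force"],s["finger_gap"])
E
```

```text
[ 543.02405812 -358.28297952  267.84396183] [ 0.32133639  0.52528151 -0.59810609] 85.19445368672672
```

View pics/s3.png

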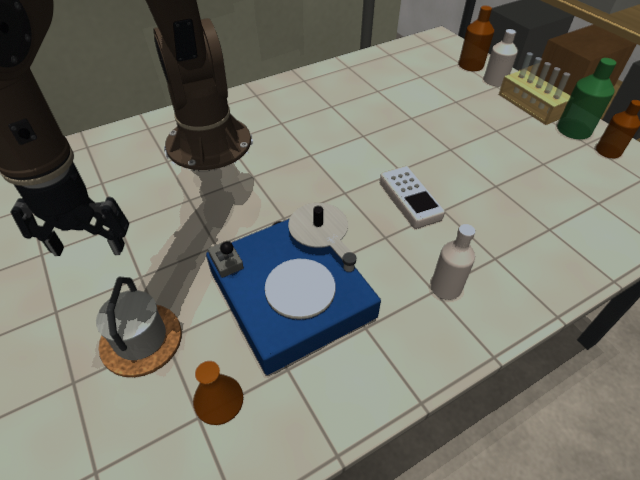

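Pot stands on the mat, switch over at scene (227,247), plate bare. Next I measure the post and check joint room for the turn.

```bash
python3 - <<'E'
from h import *
s=telemetry.sense(); print(np.round(s["joint_positions"],2))
sA=dict(eef_pos=[597.0,-79.83,329.1],tool_rot=[2.7467e-3,-3.14057,.000963])
print("post",tri([wray(sA,503,121.5),ray("scene",318.2,208.7),ray("top",291.5,262.5)]))
print("hinge",tri([wray(sA,473.5,245),ray("scene",349.2,257.5),ray("top",288,208.8)]))
E
```

```text
[ 0.11  0.49  0.61  1.49 -0.29  1.25  1.82]
post (array([529.08185726,  62.38849714, 151.75764494]), [0.40804219800862046, 2.1938464448012214, 2.5528601030738822])
hinge (array([643.9972827 ,  68.83136008, 108.65655104]), [1.9703785277541104, 1.4460603215930001, 2.5847623846200207])
```

Call:
carry_out:
  targets:
    - [-0.2,0,0,0,0.95]
    - [-0.2,0,0,0,0.95]
    - [-0.2,0,0,0,0.95]
    - [-0.2,0,0,0,0.95]
    - [-0.2,0,0,0,0.95]
    - [-0.2,0,0,0,0.95]
    - [-0.2,0,0,0,0.95]
    - [-0.2,0,0,0,0.95]
    - [-0.2,0,0,0,0.95]
    - [-0.2,0,0,0,0.95]
    - [-0.2,0,0,0,0.95]
    - [-0.2,0,0,0,0.95]

```text
t: 15.2
eef_pos: [542.6, -357.8, 266.1]
tool_rot: [-2.728, -1.555, 0.002]
ft_force: [0.5, 0.2, -0.6]
finger_gap: 51.1
finger_force: 0.0
```

Call:
carry_out:
  targets:
    - [-0.2,0,0,0,0.95]
    - [-0.2,0,0,0,0.95]
    - [-0.2,0,0,0,0]
    - [-0.2,0,0,0,0]

```text
t: 15.6
eef_pos: [542.8, -358.0, 266.4]
tool_rot: [-2.905, -1.194, 0.002]
ft_force: [-0.2, -0.0, -0.6]
finger_gap: 50.9
finger_force: 0.0
```

```bash
python3 - <<'E'
from h import *
s=telemetry.sense(); print(np.round(s["joint_positions"],2),s["eef_pos"],s["finger_gap"])
M=R.from_rotvec(s["tool_rot"]).as_matrix(); print(M.round(3))
print("to post",M.T@(np.array([529,62.5,s["eef_pos"][2]])-s["eef_pos"])/50)
H=np.array([643.5,68,0]);f=lambda q:H+115*np.array([-np.sin(q),-np.cos(q),0])
Q=list(np.linspace(1.52,0,11)); 
for a,b in zip(Q,Q[1:]): print(round(b,2),(M.T@(f(b)-f(a))/50).round(3))
E
```

```text
[-0.13  0.64  1.1   1.51 -0.58  1.35  0.23] [ 542.77322333 -358.03201804  266.41444487] 50.88159072900533
[[ 0.711  0.703 -0.002]
 [ 0.703 -0.711  0.   ]
 [-0.001 -0.001 -1.   ]]
to post [ 5.72057298e+00 -6.17169161e+00  4.40781477e-03]
1.37 [-0.212  0.277 -0.   ]
1.22 [-0.168  0.306 -0.   ]
1.06 [-0.12   0.328 -0.   ]
0.91 [-0.069  0.342 -0.   ]
0.76 [-0.016  0.349 -0.001]
0.61 [ 0.037  0.347 -0.001]
0.46 [ 0.089  0.338 -0.001]
0.3 [ 0.139  0.32  -0.001]
0.15 [ 0.186  0.295 -0.001]
0.0 [ 0.229  0.264 -0.001]
```

Call:
carry_out:
  targets:
    - [-0.2,0.57,-0.62,0,0]
    - [-0.2,0.57,-0.62,0,0]
    - [-0.2,0.57,-0.62,0,0]
    - [-0.2,0.57,-0.62,0,0]
    - [-0.2,0.57,-0.62,0,0]
    - [-0.2,0.57,-0.62,0,0]
    - [-0.2,0.57,-0.62,0,0]
    - [-0.2,0.57,-0.62,0,0]
    - [-0.2,0.57,-0.62,0,0]
    - [-0.2,0.57,-0.62,0,0]
    - [-0.2,0,0,0,0]
    - [-0.2,0,0,0,0]

```text
t: 16.8
eef_pos: [528.9, 63.5, 267.0]
tool_rot: [2.904, 1.197, -0.001]
ft_force: [0.4, -0.1, 0.3]
finger_gap: 51.0
finger_force: 0.0
```

```bash
python3 - <<'E'
from h import *
s=telemetry.sense(); im=vision.camera("wrist"); cv2.imwrite("pics/wC.png",im)
M=R.from_rotvec(s["tool_rot"]).as_matrix()
print(s["eef_pos"],"to post",M.T@(np.array([529,62.5,125])-s["eef_pos"])/50, "pred px",wproj(s,[529,62.5,151]))
E
```

```text
[528.8762438   63.50729573 267.03069845] to post [-0.01082074  0.01651491  2.84061787] pred px [[316.98256075 233.87320399]]
```

View pics/wC.png

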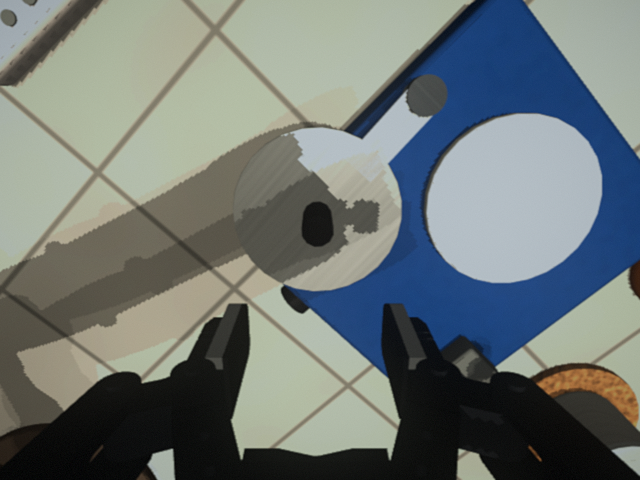

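The post top at (318,232) matches the prediction (317,234). I'll descend and cage it.

Call:
carry_out:
  targets:
    - [-0.2,0,0,0.8,0]
    - [-0.2,0,0,0.8,0]
    - [-0.2,0,0,0.7,0]
    - [-0.2,0,0,0.4,0]
    - [-0.2,0,0,0.14,0]
    - [0.25,0,0,0,0]
    - [0.25,0,0,0,0]
    - [0.25,0,0,0,0]

```text
t: 17.65
eef_pos: [530.0, 62.2, 126.5]
tool_rot: [2.907, 1.189, 0.003]
ft_force: [-0.2, -0.5, 0.0]
finger_gap: 32.1
finger_force: 0.0
```

Call:
carry_out:
  targets:
    - [0.25,-0.21,0.28,0,0]
    - [0.25,-0.17,0.31,0,0]
    - [0.25,-0.12,0.33,0,0]
    - [0.25,-0.07,0.34,0,0]
    - [0.25,-0.02,0.35,0,0]
    - [0.25,0.04,0.35,0,0]
    - [0.25,0.09,0.34,0,0]
    - [0.25,0.14,0.32,0,0]
    - [0.25,0.19,0.29,0,0]
    - [0.25,0,0,0,0]

```text
t: 18.65
eef_pos: [628.4, -46.5, 126.2]
tool_rot: [2.906, 1.19, 0.003]
ft_force: [-0.4, -0.1, -0.7]
finger_gap: 32.1
finger_force: 0.0
```

```bash
python3 - <<'E'
from h import *
s=telemetry.sense(); print(s["eef_pos"],s["ft_force"],s["finger_gap"])
M=R.from_rotvec(s["tool_rot"]).as_matrix()
print("to home",M.T@(np.array([643.5,-47,125])-s["eef_pos"])/50)
im=vision.camera("wrist"); cv2.imwrite("pics/wD.png",im)
E
```

```text
[628.44390982 -46.46213111 126.24404853] [-0.38839112 -0.0544042  -0.68407111] 32.07497677499282
to home [0.20709602 0.21877704 0.02563148]
```

View pics/wD.png

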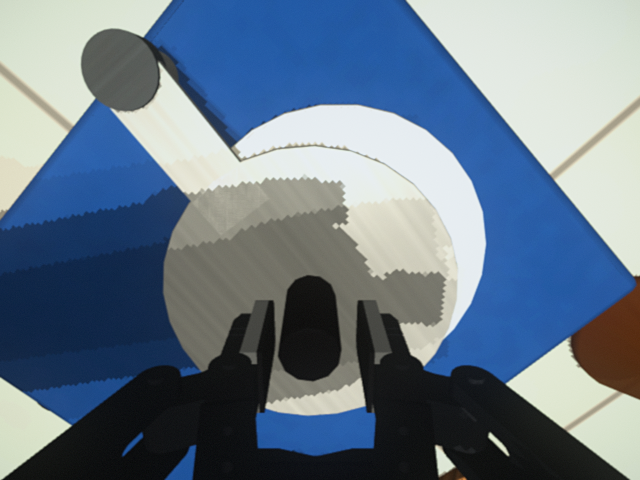

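The guard is following, a sliver of plate still bare. I'll push on to the stop in small steps.

Call:
carry_out:
  targets:
    - [0.25,0.1,0.1,0,0]
    - [0.25,0.1,0.1,0,0]
    - [0.25,0.04,0.04,0,0]
    - [0.25,0.04,0.04,0,0]
    - [0.25,0,0,0,0]

```text
t: 19.2
eef_pos: [646.6, -45.9, 125.3]
tool_rot: [2.907, 1.19, 0.0]
ft_force: [-0.5, -0.0, -0.3]
finger_gap: 32.2
finger_force: 0.0
```

Call:
carry_out:
  targets:
    - [0.25,0.04,0.04,0,0]
    - [0.25,0.04,0.04,0,0]
    - [0.25,0,0,0,0]

```text
t: 19.5
eef_pos: [651.2, -45.8, 125.0]
tool_rot: [-2.906, -1.189, 0.002]
ft_force: [-3.9, 1.9, 1.6]
finger_gap: 32.2
finger_force: 2.3
```

Call:
carry_out:
  targets:
    - [0.25,0.03,0.03,0,0]
    - [0.25,0,0,0,0]
    - [0.25,0,0,0,0]

```text
t: 19.8
eef_pos: [651.6, -45.3, 124.6]
tool_rot: [-2.904, -1.188, 0.006]
ft_force: [-9.6, 2.4, 3.3]
finger_gap: 32.1
finger_force: 4.7
```

At the stop. I'll back the pad off, rise and check.

Call:
carry_out:
  targets:
    - [0.25,-0.08,-0.12,0,0]
    - [-0.1,0,0,0,0]
    - [-0.1,0,0,0,0]
    - [-0.1,0,0,-0.4,0]
    - [-0.1,0,0,-0.8,0]
    - [-0.1,0,0,-0.9,0]
    - [-0.1,0,0,-0.9,0]
    - [-0.1,0,0,0,0]
    - [-0.1,0,0,0,0]

```text
t: 20.7
eef_pos: [647.8, -44.9, 276.5]
tool_rot: [2.907, 1.189, 0.004]
ft_force: [-0.5, -0.3, -1.6]
finger_gap: 47.1
finger_force: 0.0
```

```bash
python3 - <<'E'
from h import *
s=telemetry.sense(); im=vision.camera("wrist"); cv2.imwrite("pics/wE.png",im)
sc=vision.camera("scene"); out=np.hstack([cv2.resize(im,(400,300)),cv2.resize(sc,(400,300))]); cv2.imwrite("pics/fin.png",out)
print(s["eef_pos"],s["ft_force"],"home px",wproj(s,[[643.5,-47,151],[643.5-11.5,-46.4,151]]))
E
```

```text
[647.8073371  -44.94608379 276.46697615] [-0.49350536 -0.31335436 -1.62346832] home px [[313.11235081 235.52091233]
 [300.93918129 246.1674992 ]]
```

View pics/fin.png

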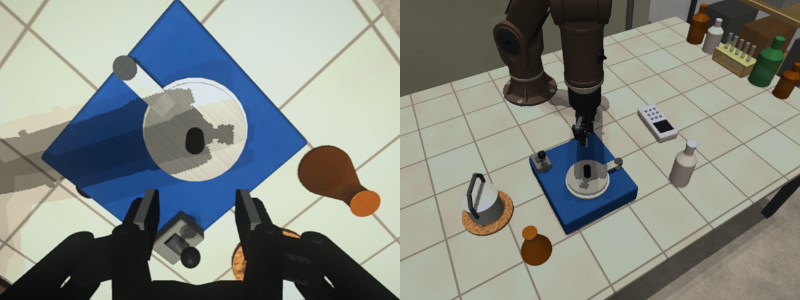

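The post top at wrist (313,234) matches the home prediction (313,235.5). The pot is on the mat, the switch is over and the bystanders haven't moved. Handing in.

```bash
python3 -c "
from workcell import finish_job
print(finish_job())"
```

```text
the job is handed in; nothing more can be done
None
```

The job is handed in: the switch is off at its far stop, the pot stands released on the cork mat, and the guard is home over the plate. The meter, bottle and flask were not touched. The judge's result was not shown to me.

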